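# Clip the crucible carousel onto its drive spindle

## Task

Finish refitting the crucible carousel on its drive after cleaning: press the carousel down on the spindle until it is fully home and the spindle's groove shows, then push the spring clip that lies on it sideways into that groove until it snaps right in. Turn the carousel so that its upright stud stands exactly at the pointer on the front of the drive, let go, and leave the other things on the bench as they are.

Things in the scene. Friction and masses are not known exactly. Their poses are not given: they have to be found in the camera images.
- drive: The fixed carousel drive: a round white housing, 216 mm across and 48 mm high, with a console 120 mm wide on its front (its own -x side) that reaches 158 mm from the axis. Origin on the bench under the vertical spindle axis; z up. It may stand turned on the bench.
- spindle (a joint): Turn of the spindle together with the carousel about the vertical axis, rad; 0 when the stud stands at the pointer, positive counter-clockwise from above. Starts between -1.9 and -0.7, so the stud has to go counter-clockwise. It turns stiffly (about 0.12 N m) and stays where it is left.
- carousel (a joint): How far the carousel is pressed down on the spindle, m: 0 at the start (9 mm too high, hiding the groove), 0.009 fully home on its stop. A tight fit: about 8 N of downward push anywhere on the disc moves it, and it stays where it is left.
- groove (a point): Centre of the groove in the steel spindle, on its axis, at z = 0.080. The spindle is 28 mm in diameter, its top at z = 0.1015; the groove is 20 mm in diameter and 8 mm high, from z = 0.076 (level with the plate when the carousel is home) to z = 0.084.
- clip: The loose steel spring clip, about 46 g, lying flat on the centre plate on the drive's own -y side, mouth roughly towards the spindle. Origin on its underside at the centre of the jaws; x points out of the mouth, z up. At its back a saddle 30 mm wide, 6 mm thick (x = -22 to -10.5 mm) bears an upright thumb tab 30 mm wide, 20 mm high, 4 mm thick, its outer face at x = -22 mm.
- clip_centre (a point): The point of the clip that lies on the spindle axis when seated: between the jaws, 3 mm above its underside; axes as the clip's. The two sprung jaws, 6 mm round steel, reach to x = 24 mm; the mouth is 26 mm wide at the flared tips, 16 mm at x = 8 mm and 20 mm inside. They give and snap past the groove's 20 mm core at roughly 6 N; then the saddle's front stops on it.
- stud_top (a point): Top centre of the carousel's upright steel stud, 10 mm in diameter with a collar 17 mm wide and 4 mm high at its foot, standing 22 mm above the seat ring (16 mm above the plate), 106 mm from the spindle axis.
- pointer_tip (a point): Tip of the fixed steel pointer on the front of the drive, 120 mm from the spindle axis at z = 0.067, just outside the carousel's rim and lower than its top. The stud is home when it stands on the line from the axis to this tip.
- crucible_1: Bystander: porcelain crucible 45 mm wide, 32 mm high, in the steel tray left of the drive; origin under its centre.
- crucible_2: Bystander: porcelain crucible 40 mm wide, 29 mm high, in the steel tray; origin under its centre.
- tweezers_b: Bystander: steel tweezers 125 mm long lying on the bench to the right, between timer and pan; origin under the centre.
- timer_1: Bystander: bench timer 66 mm square, 20 mm high, front right; origin under its centre.
- spare_pan_1: Bystander: aluminium pan 99 mm wide, 9 mm high, right of the drive; origin under its centre.
- sample_cup_2: Bystander: screw-lid sample cup 61 mm wide, 59 mm high, behind the drive; origin under its centre.
- vial_1: Bystander: glass vial 22 mm wide, 50 mm high, behind the drive; origin under its centre.
- vial_3: Bystander: glass vial 22 mm wide, 50 mm high, behind the drive; origin under its centre.
- reagent_1: Bystander: reagent bottle 60 mm wide, 129 mm high, behind the drive on the right; origin under its centre.
- plate_top (a point): On the spindle axis, level with the top of the carousel's smooth raised centre plate (160 mm in diameter): z = 0.085 at the start, 0.076 when home. The carousel is an aluminium disc 236 mm in diameter; round the plate, 6 mm lower than it, runs a ring of 12 shallow crucible seats, centres 98 mm from the axis.
Not all that is in view belongs to the job. Leave any brown look-alike of the clip alone.

How it is judged:
By the outcome, as a careful person would: the job done as asked, in the order asked, and still so for the second after the job is handed in, with the robot touching nothing.
It also fails if it takes over 64 s, if anything falls off the work surface, if the arm or the gripper's body presses on something with over 40 N, if the wrist force passes 120 N, or if a joint passes its speed limit or range.

## Robot

A 7-joint arm with a two-finger parallel gripper is mounted at the origin on a cart in front of the work surface, level with it; the furniture and walls round the work are solid. World frame = base frame: x ahead of the robot, y to its left, z up, the work surface at z = 0. Lengths are in m, angles in rad, forces in N, time in s.
With the tool pointing down it reaches from about 0.425 to 0.975 m from the base axis. Payload 16.7 kg.
Tool frame: the origin (TCP) lies at the very end of the fingers, on their centre line; the grasp point (between the pads) lies 19 mm behind it (grasp_offset is the distance from the TCP to the grasp point, in m); z points along the fingers, y is the line along which they close (so a half turn about z gives the same grasp; the last joint's range is limited). The gripper opens to 85 mm and grips with 20 to 120 N. Pads are 22 mm wide; open, the fingers measure 114 mm over their backs; the gripper's body (76 mm by 85 mm) begins 54 mm behind the grasp point. The pads swing forward as they close: fully open they stand 13 mm farther back than shut.
Start: joints at [-1.397, 0.426, 0.074, 1.606, -0.034, 1.111, -0.067], TCP at [0.215, 0.64, 0.231] pointing down, gripper open.
Joint ranges: [-2.85, 2.85], [-0.5, 2.14], [-1.23, 1.37], [0.21, 2.46], [-1.02, 4.16], [0.16, 2.05], [-2.73, 2.73]. Speed limits (rad/s): [1.89, 1.89, 2.39, 2.39, 3.01, 3.01, 3.01].

## Interface

Orientations are given as [roll, pitch, yaw] about the fixed x, y, z axes, in that order (R = Rz(yaw) Ry(pitch) Rx(roll)).
In Python, from cell import * gives the robot as it stands. The module is installed in compiled form; this text tells all that it offers.
- The arm moves only by the shell command python3 -m handwheel 'ROWS'. ROWS is text: rows parted by semicolons, each of 5 numbers parted by spaces: the finger opening in cm, from 0 to 8.54, then the shift along the tool's x, y, z in cm, then the turn about the tool's z in degrees. A call has 1 to 8 rows; each row shifts and turns the commanded pose from where the row before left it, along the tool's axes as they then stand; what a row does not reach is not made up. A row lasts 1/10 s, in which the tool goes at most 50 mm and 8.59 degrees, less where a joint would pass 70% of its speed; a pose out of reach is approached as far as the arm can. A call is refused whole if a number of a shift passes 5 or a number of a turn 8.59, either way. A call with a gripper value outside its range is refused whole. The fingers move at their own pace and stop on an object; the grip force is fixed at half the most. Time passes only in rows, so rows that do not move let the fingers close. It gives the time, the measured TCP pose, the force, the opening and the grip force at its end, in the units of the state.
- get_state(): the state, without advancing time (a new reading comes with each control period).
- grab_frame(name): name is "scene" or "top" or "wrist"; returns a dict with "frame" (384x512x3 uint8, red, green, blue), "K" (3x3 intrinsics, pixels), "rvec" (rotation vector, rad) and "tvec" (3), from world to camera coordinates, as OpenCV has them. Camera axes: x right, y down, z forward; pixel columns grow to the right and rows downward; lengths in m; the calibration is good to about 2 mm. A picture is of the moment at which its call begins. There is no depth.
- job_done(): hands the job in; it is judged then, once.
Trained networks look in a picture, given as the dict that the camera call returned (one of the last four; its "shot" number tells which), for a name from the list of things; names that differ only in an ending like _2 or _b are one class to them, and where a whole thing is asked for, a point or a joint stands for the part that bears it (a point fixed in the world has none). Each returns a list of dicts, best first, with "conf" (0 to 1); they miss things now and then, are a little off and sometimes report something else, mostly with a low value. They report only what shows in the picture. A call takes as long as a camera call. They do not tell look-alikes from the thing itself.
- outline_of(picture, thing): "mask" (384x512 bool, what is visible of it) and "box" ([left, top, right, bottom] in pixels, round what is visible of it).
The state is a dict: "clock": time; "joints": joint angles; "qvel": joint speeds; "effort": joint torques, N m; "tcp_pos": TCP position; "orientation": TCP orientation; "contact_force": force on the tool from outside, world axes, zero at the start; "moment": the same for the moment, N m; "opening": finger opening in m; "gripper_force": force on a finger pad.
Only numpy, scipy, OpenCV 4.12 (cv2) and the standard library are available. Lean on these libraries where they do the work, as an engineer would, in place of code of your own. Each camera call takes 0.05 s, during which the arm holds its last target. There are 200 camera calls.

## Working session

There is one attempt and no reset: what is moved stays moved. The work goes in short steps, Python scripts to look and compute and a shell command to move; the robot and the scene stay as the last step left them, time stands still between calls to the robot, and variables do not carry over. Pictures are saved under pics/ and viewed, at most 10 in all, crops included, and the job is handed in when it is done.

```bash
mkdir -p pics
cat > h.py <<'E'
from cell import *
import numpy as np, cv2
def cam(f):
    R,_=cv2.Rodrigues(np.array(f["rvec"],float)); return np.array(f["K"]),R,np.array(f["tvec"],float).ravel()
def back(f,uv,z):
    K,R,t=cam(f); d=R.T@np.linalg.inv(K)@np.array([uv[0],uv[1],1.]); c=-R.T@t
    return c+d*(z-c[2])/d[2]
def proj(f,p):
    K,R,t=cam(f); q=K@(R@np.array(p,float)+t); return q[:2]/q[2]
def save(f,n,box=None,s=1):
    im=f["frame"][:,:,::-1]
    if box: im=im[box[1]:box[3],box[0]:box[2]]
    cv2.imwrite("pics/"+n,cv2.resize(im,None,fx=s,fy=s,interpolation=cv2.INTER_CUBIC))
def cen(m):
    v,u=np.nonzero(m); return np.array([u.mean(),v.mean()])
E
python3 - <<'E'
from h import *
s=get_state();print(s)
a=grab_frame("top");b=grab_frame("scene")
im=np.hstack([a["frame"],b["frame"]])[:,:,::-1]
cv2.imwrite("pics/a.png",cv2.resize(a["frame"][:,:,::-1],(800,600)));cv2.imwrite("pics/b.png",cv2.resize(b["frame"][:,:,::-1],(800,600)))
for n,f in(("top",a),("scene",b)):
    for t in("clip","drive","carousel","stud_top","pointer_tip","spindle"):
        for o in outline_of(f,t)[:3]:print(n,t,round(o["conf"],2),o["box"],cen(o["mask"]).round(1))
E
```

```text
{'clock': 0.0, 'joints': array([-1.39651334,  0.42671691,  0.07383534,  1.60661395, -0.03411093,
        1.11078636, -0.0670614 ]), 'qvel': array([-0.00072273, -0.00051098, -0.00077295, -0.00047505, -0.00128305,
        0.0019974 , -0.00125248]), 'effort': array([-5.25122305e-04, -9.49792743e+01,  3.76022369e+00, -4.63527560e+01,
        1.92399218e-02,  9.82076686e-03, -2.40383099e-05]), 'tcp_pos': array([0.21464039, 0.63953515, 0.23061713]), 'orientation': array([-3.14032924e+00,  7.64463754e-05,  2.81782574e+00]), 'contact_force': array([-0.49051227,  0.34848652,  0.13095548]), 'moment': array([-0.00559844, -0.09445388,  0.00065634]), 'gripper_force': 0.0, 'opening': 0.08492250421357482}
top clip 0.61 [301.9, 220.8, 315.6, 234.4] [308.4 225.2]
top clip 0.55 [298.5, 155.6, 305.2, 160.6] [300.  155.8]
top clip 0.54 [307.5, 112.9, 327.8, 142.4] [317.2 127.6]
top drive 0.96 [207.0, 149.9, 283.3, 237.2] [245.6 190.2]
top carousel 0.98 [204.3, 150.3, 282.8, 221.5] [244.1 185. ]
top carousel 0.43 [208.3, 149.4, 281.7, 223.9] [244.2 184.9]
top carousel 0.25 [207.0, 146.5, 282.8, 237.0] [245.7 189.9]
top stud_top 0.96 [208.9, 149.0, 281.8, 224.1] [244.2 184.8]
top pointer_tip 0.85 [206.7, 150.3, 281.9, 236.9] [245.4 190.1]
top spindle 0.92 [210.0, 148.2, 283.0, 223.2] [244.2 184.8]
scene clip 0.62 [318.8, 205.5, 328.7, 215.1] [325.5 209.2]
scene clip 0.55 [270.4, 259.5, 293.4, 276.3] [285.2 268.4]
scene clip 0.48 [253.6, 181.4, 276.5, 196.2] [265.3 190.1]
scene carousel 0.9 [200.4, 160.1, 288.7, 216.8] [243.3 188.7]
scene stud_top 0.7 [199.6, 160.4, 286.5, 217.2] [243.1 188.6]
scene pointer_tip 0.79 [196.8, 158.9, 290.4, 250.1] [240.7 201. ]
scene spindle 0.87 [197.7, 164.1, 288.3, 213.9] [243.3 188.6]
scene spindle 0.42 [198.6, 162.6, 290.4, 218.6] [243.7 188.7]
scene spindle 0.21 [337.7, 241.6, 382.9, 273.8] [359.2 256.2]
```

View pics/a.png

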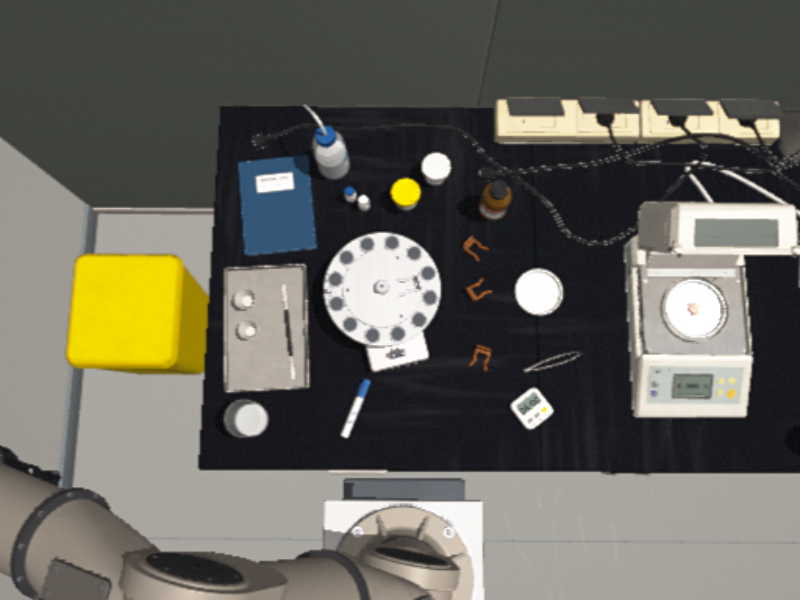

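View pics/b.png

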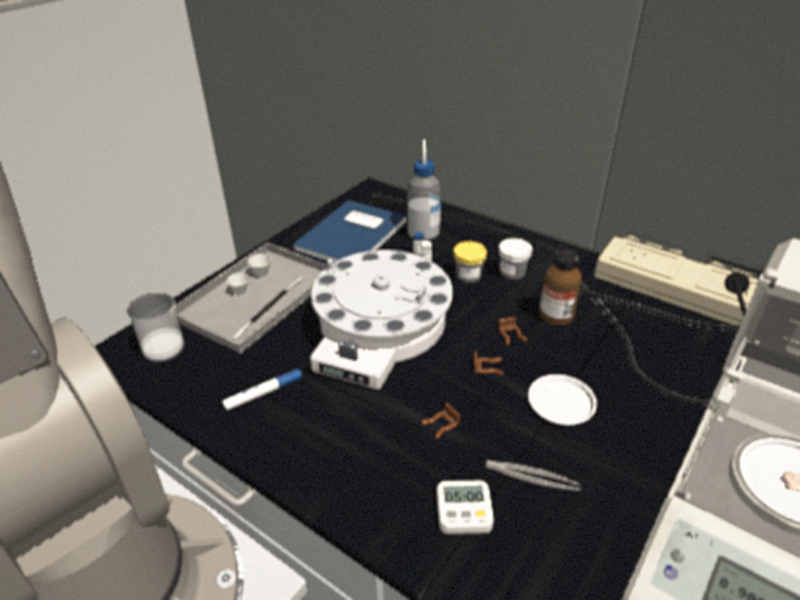

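Clip candidates in the top view (800-px picture): steel clip on the carousel plate at (410,287), and brown look-alikes on the bench at (475,247), (480,290) and (482,355). The steel one on the plate beside the spindle (381,287) is the one I want. Next I check it in a close crop and compute positions.

Run:
```python
from h import *
a=grab_frame("top")
save(a,"c.png",(195,135,295,245),5.4)
for n,uv,z in(("spindle",(244,183.5),.1015),("clip",(262,184),.09),("console",(254,226),.048)):print(n,back(a,uv,z).round(4))
s=get_state();w=grab_frame("wrist");K,R,t=cam(w);print("wristcam",-R.T@t,R[2],K[0,0],s["tcp_pos"],s["orientation"])
K,R,t=cam(a);print("top",-R.T@t,R)
```

```text
spindle [0.568  0.0448 0.1015]
clip [ 0.5693 -0.0115  0.09  ]
console [0.4415 0.0129 0.048 ]
wristcam [0.1493009  0.661852   0.37403818] [ 0.26183106 -0.08738801 -0.96114922] 289.1691796315102 [0.21475835 0.63990028 0.23132643] [ 3.14159256e+00 -3.01871140e-05  2.81774767e+00]
top [ 0.24726829 -0.00404086  1.59106498] [[ 0.0068781  -0.99997319  0.00251284]
 [-0.97880481 -0.00724681 -0.2046671 ]
 [ 0.20467983 -0.00105186 -0.97882841]]
```

View pics/c.png

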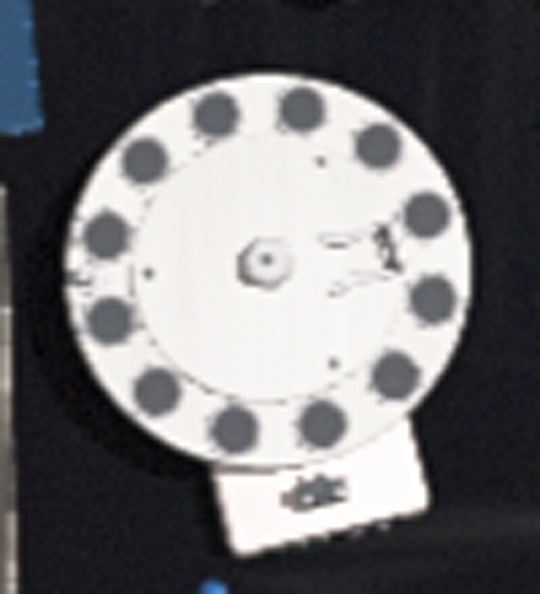

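The crop shows the steel clip on the plate, with its tab at crop (388,248) and mouth towards the spindle at (266,262). The stud is at the left rim (80,280), and the console with the pointer is at the bottom. The brown ones are off the carousel. I now move the wrist camera over the drive.

```bash
python3 -m handwheel '0 0 0 -3 0;0 -3 -2.5 -2 0;0 -3.7 -3.2 0 0;0 -3.7 -3.2 0 0;0 -3.7 -3.2 0 0;0 -3.7 -3.2 0 0;0 -3.7 -3.2 0 0;0 -3.7 -3.2 0 0' && python3 -c "
from cell import *;s=get_state();print(s['joints'],s['orientation'])"
```

```text
clock: 1.6
tcp_pos: [0.3853, 0.3521, 0.2816]
orientation: [3.141, 0.0, 2.818]
contact_force: [0.8, -0.3, -0.2]
opening: 0.0002
gripper_force: 0.0
[-1.06218227  0.12630542  0.21930426  1.89591958 -0.03070167  1.1218819
  0.41569204] [3.14088352e+00 2.94110746e-05 2.81774922e+00]
```

```bash
python3 -m handwheel '0 -3.7 -3.3 0 0;0 -3.7 -3.3 0 0;0 -3.7 -3.3 0 0;0 -3.7 -3.3 0 0;0 -3.7 -3.3 0 0;0 -3.7 -3.3 0 0;0 -3 -2.5 0 0;0 0 0 0 0'
python3 - <<'E'
from h import *
s=get_state();print(s["joints"].round(3),s["orientation"])
w=grab_frame("wrist");np.save("w.npy",w,allow_pickle=True);save(w,"d.png",None,1.5625)
for t in("clip","stud_top","pointer_tip","spindle","groove"):
  for o in outline_of(w,t)[:3]:print(t,round(o["conf"],2),o["box"],cen(o["mask"]).round(1))
print(proj(w,(.568,.0448,.1015)))
E
```

```text
clock: 2.4
tcp_pos: [0.5544, 0.057, 0.2816]
orientation: [-3.14, 0.002, 2.811]
contact_force: [-0.2, -0.1, 0.8]
opening: -0.0001
gripper_force: 0.0
[-0.635  0.198  0.486  1.836 -0.1    1.131  1.125] [-3.14045822e+00  1.72365977e-03  2.81101411e+00]
clip 0.87 [180.7, 185.4, 230.4, 232.9] [201.1 209.6]
clip 0.83 [67.2, 117.8, 95.2, 153.5] [ 81.4 137.4]
clip 0.57 [144.0, 258.1, 171.9, 280.6] [157.5 268. ]
stud_top 0.97 [155.1, 83.5, 346.4, 263.2] [248.7 169.9]
pointer_tip 0.68 [145.7, 54.8, 346.3, 266.0] [242.6 161.9]
spindle 0.34 [152.4, 84.1, 342.4, 264.7] [248.4 169.7]
groove 0.63 [152.2, 81.5, 346.3, 266.2] [248.5 170.1]
[245.25184904 187.66494613]
```

View pics/d.png

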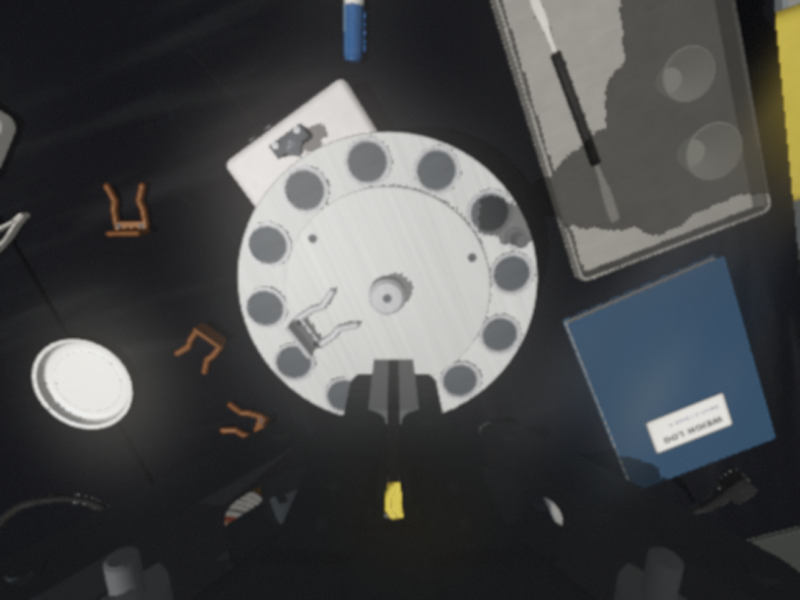

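The view shows the spindle at (387,293), the clip at (320,318) with its tab at (302,335) and jaw tips at (335,291) and (358,323), and the stud at (515,235) on the right rim. The dark pointer block is on the console at (290,140).

Run:
```python
from h import *
w=np.load("w.npy",allow_pickle=True).item()
k=1/1.5625
P=lambda u,v,z:back(w,(u*k,v*k),z)[:2]
ax=P(387,293,.1015);print("axis",ax)
c=P(390,274,.079);print("disc approx",c, P(238,274,.079),P(538,274,.079),P(390,131,.079),P(388,417,.079))
tab=P(302,334,.095);t1=P(335,291,.09);t2=P(358,323,.09);m=(t1+t2)/2
print("tab",tab,"tips",t1,t2,np.linalg.norm(t1-t2),"clip dir",np.degrees(np.arctan2(*(m-tab)[::-1])),"to axis from tab",np.degrees(np.arctan2(*(ax-tab)[::-1])),np.linalg.norm(ax-tab))
st=P(518,230,.092);d=st-ax;print("stud",st,np.linalg.norm(d),np.degrees(np.arctan2(d[1],d[0])))
for q in((290,140),(287,135),(305,150),(275,150)):
  p=P(*q,.067);d=p-ax;print("pt",p,np.linalg.norm(d),np.degrees(np.arctan2(d[1],d[0])))
save(w,"e.png",(140,40,350,200),3.8)
```

```text
axis [0.56874647 0.04750904]
disc approx [0.56056941 0.05252409] [ 0.52202774 -0.05978957] [0.59808153 0.16183755] [0.46154142 0.08670776] [0.67859302 0.00996761]
tab [ 0.58001901 -0.02614764] tips [0.55719699 0.00928817] [0.58712445 0.01702   ] 0.030910088998212057 clip dir 101.30705297882578 to axis from tab 98.70112816931723 0.07451427796602078
stud [0.5571607  0.15281301] 0.10593939542259746 96.27855228534426
pt [0.44232799 0.01438975] 0.13068480789746761 -165.31949526410637
pt [0.43836094 0.01362752] 0.13471579054005575 -165.43348537951067
pt [0.45252317 0.02231123] 0.11892344532416213 -167.7672961145505
pt [0.44521705 0.00103166] 0.13198357980424935 -159.38141818336624
```

View pics/e.png

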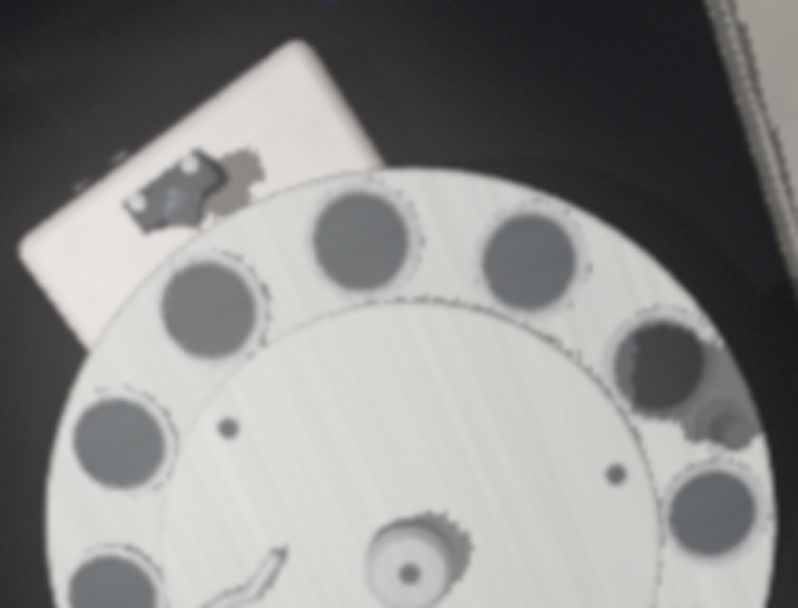

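The stud is at about 96° from the axis at r 106 mm, and the pointer is at about -165°. I rotate the tool to yaw 100°, descend with the fingers closed, and press the plate opposite the clip.

```bash
python3 -m handwheel '0 0 0 2 7.6;0 0 0 2 7.6;0 0 0 2 7.6;0 0 0 2 7.6;0 0 0 2 7.6;0 0 0 2 7.6;0 0 0 2 7.6;0 0 0 1 7.6'; python3 -m handwheel '0 3.4 1.3 0 0;0 0 0 1 0;0 0 0 0 0';  python3 -c "
from cell import *;s=get_state();print(s['joints'],s['orientation'])"
```

```text
clock: 3.5
tcp_pos: [0.5516, 0.0634, 0.1299]
orientation: [-3.14, -0.0, 1.753]
contact_force: [-0.2, 0.3, 0.1]
opening: -0.0002
gripper_force: 0.0
clock: 3.8
tcp_pos: [0.5582, 0.0999, 0.1203]
orientation: [-3.14, 0.0, 1.76]
contact_force: [-1.4, -0.0, 0.1]
opening: 0.0001
gripper_force: 0.0
[-0.76465664  0.43787465  0.60204292  1.97650294 -0.33256928  0.82655295
  0.21159759] [-3.14004024e+00  6.14156513e-06  1.76015942e+00]
```

```bash
python3 -m handwheel '0 0 0 2 0;0 0 0 1 0;0 0 0 0 0'; python3 -m handwheel '0 0 0 0.5 0;0 0 0 0.3 0;0 0 0 0 0'; python3 -m handwheel '0 0 0 0.2 0;0 0 0 0.2 0;0 0 0 0 0'
```

```text
clock: 4.1
tcp_pos: [0.5581, 0.0978, 0.0905]
orientation: [-3.14, 0.0, 1.757]
contact_force: [-0.2, 1.4, 1.2]
opening: 0.0002
gripper_force: 0.0
clock: 4.4
tcp_pos: [0.5594, 0.098, 0.0836]
orientation: [3.141, -0.0, 1.756]
contact_force: [0.3, -0.4, 0.9]
opening: -0.0001
gripper_force: 0.0
clock: 4.7
tcp_pos: [0.5594, 0.0981, 0.0797]
orientation: [3.141, -0.0, 1.756]
contact_force: [-1.1, -0.6, 2.2]
opening: 0.0001
gripper_force: 1.6
```

```bash
python3 -m handwheel '0 0 0 0.2 0;0 0 0 0.2 0'; python3 -m handwheel '0 0 0 0.2 0;0 0 0 0.2 0'
```

```text
clock: 4.9
tcp_pos: [0.5594, 0.0982, 0.0758]
orientation: [3.141, -0.0, 1.756]
contact_force: [-2.0, -0.5, 13.1]
opening: 0.0002
gripper_force: 6.4
clock: 5.1
tcp_pos: [0.562, 0.099, 0.0743]
orientation: [3.136, -0.002, 1.756]
contact_force: [-7.2, 3.3, 65.3]
opening: -0.0001
gripper_force: 32.9
```

```bash
python3 -m handwheel '0 0 0 -1 0;0 0 0 -4 0;0 -3 0 -3 0;0 -3 0 0 0;0 0 0 0 0'
python3 - <<'E'
from h import *
w=grab_frame("wrist");np.save("w.npy",w,allow_pickle=True)
a=proj(w,(.5687,.0475,.09)).round().astype(int);print(a)
x,y=max(a[0]-80,0),max(a[1]-50,0);print(x,y);save(w,"f.png",(x,y,x+160,y+120),5)
for o in outline_of(w,"clip")[:3]:print(round(o["conf"],2),o["box"],cen(o["mask"]).round(1))
E
```

```text
clock: 5.6
tcp_pos: [0.571, 0.0353, 0.1527]
orientation: [3.139, 0.001, 1.752]
contact_force: [-0.3, 0.1, -0.6]
opening: -0.0002
gripper_force: 0.0
[250 191]
170 141
0.62 [222.0, 230.2, 268.0, 240.1] [233.8 233.8]
```

View pics/f.png

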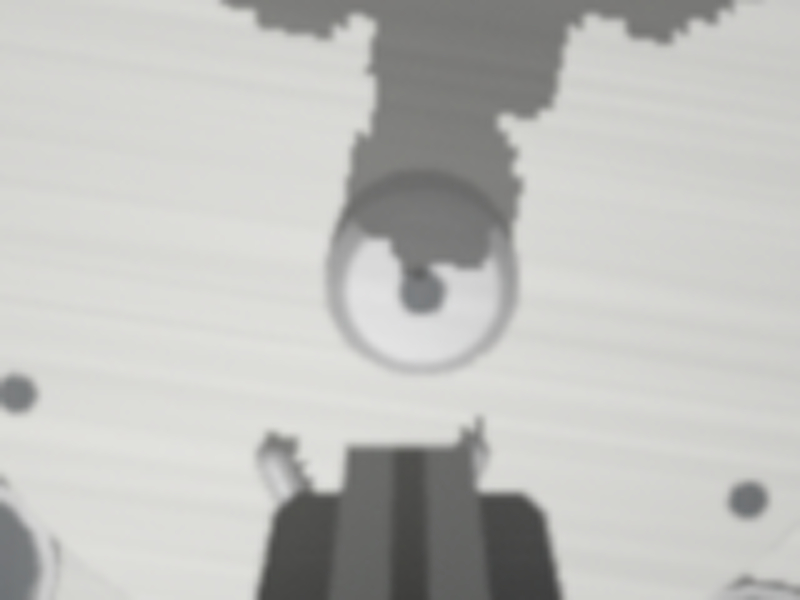

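The spindle is at crop (422,293). The jaw tips show at (270,440) and (480,435), but the fingers hide the rest of the clip. I move back to see it all.

```bash
python3 -m handwheel '0 -4 0 -3 0;0 -4 0 -2 0;0 -1 0 0 0;0 0 0 0 0'
python3 - <<'E'
from h import *
f=np.load("w.npy",allow_pickle=True).item();print("axis",back(f,(254.4,199.6),.1015))
w=grab_frame("wrist");np.save("w.npy",w,allow_pickle=True)
a=proj(w,(.574,.015,.08)).round().astype(int)
x,y=max(a[0]-80,0),max(a[1]-60,0);print(x,y);save(w,"g.png",(x,y,x+160,y+120),5)
for o in outline_of(w,"clip")[:3]:print(round(o["conf"],2),o["box"],cen(o["mask"]).round(1))
E
```

```text
clock: 6.1
tcp_pos: [0.5869, -0.0502, 0.2013]
orientation: [3.141, 0.0, 1.755]
contact_force: [0.1, 0.5, -0.7]
opening: 0.0003
gripper_force: 0.0
axis [0.57243433 0.04532993 0.1015    ]
169 54
0.84 [100.1, 214.9, 142.7, 256.9] [126.2 234.6]
0.69 [403.7, 139.3, 485.7, 198.9] [445.4 166.2]
0.64 [223.3, 116.0, 265.5, 170.9] [244.9 148.2]
```

View pics/g.png

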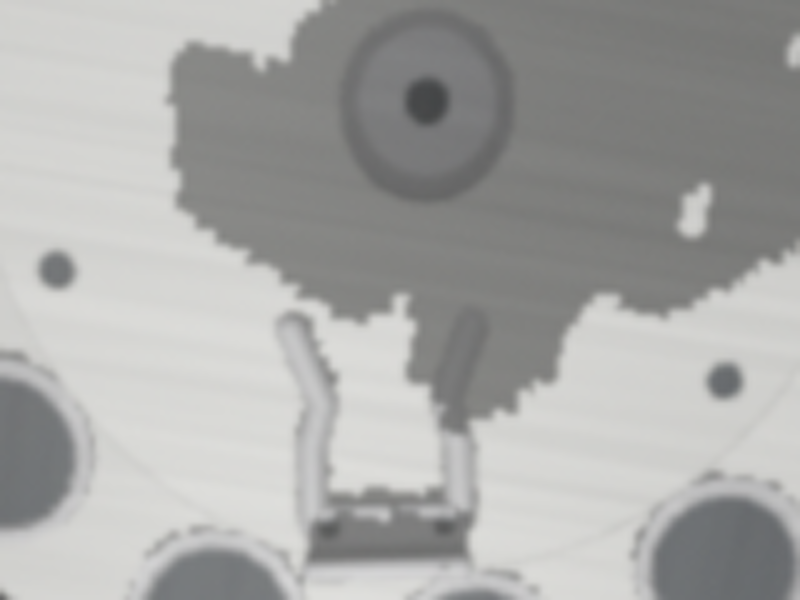

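The clip is fully in view: tips at (293,320) and (470,315), jaw roots at (312,515) and (458,515), tab at (388,540), spindle at (427,102). It sits about 1 cm to the left of the spindle's line.

Run:
```python
from h import *
w=np.load("w.npy",allow_pickle=True).item()
P=lambda u,v,z:back(w,(169+u/5,54+v/5),z)[:2]
ax=P(427,102,.1015)
tl,tr,rl,rr=P(293,322,.079),P(470,317,.079),P(312,515,.079),P(458,515,.079)
A=np.array
print("axis",ax,"tips",tl,tr,"roots",rl,rr,"widths",np.linalg.norm(tl-tr),np.linalg.norm(rl-rr))
d=(tl+tr)/2-(rl+rr)/2;L=np.linalg.norm(d);print("len",L,"dir",np.degrees(np.arctan2(d[1],d[0])))
e=d/L;n=A([-e[1],e[0]]);tip=(tl+tr)/2
c=tip-e*.021;print("clip origin",c,"axis rel (along,left)",(ax-c)@e,(ax-c)@n,"tab mid",c-.020*e)
for z in(.09,.096,.102):print(P(308,560,z),P(468,555,z))
s=get_state();y=s["orientation"][2];t=s["tcp_pos"][:2];X=A([np.cos(y),np.sin(y)]);Y=A([np.sin(y),-np.cos(y)])
print("yaw",np.degrees(y));
for nm,p in(("tab",c-.02*e),("axis",ax),("clip",c)):print(nm,"tool x,y",((p-t)@X*100).round(2),((p-t)@Y*100).round(2))
```

```text
axis [0.57243118 0.04560007] tips [0.55555556 0.0080906 ] [0.58626462 0.01467247] roots [ 0.56450946 -0.02520999] [ 0.59091927 -0.02030033] widths 0.031406491271118483 0.026862301452750613
len 0.03480822415305359 dir 101.27270532653526
clip origin [ 0.57501515 -0.00921333] axis rel (along,left) 0.054261046633949636 -0.00818075199775073 tab mid [ 0.57892473 -0.02882749]
[ 0.56556537 -0.03145495] [ 0.5933736  -0.02537017]
[ 0.56578919 -0.03027533] [ 0.5929405  -0.02433429]
[ 0.566013   -0.02909571] [ 0.59250739 -0.02329842]
yaw 100.70997712865696
tab tool x,y 1.99 -0.38
axis tool x,y 9.43 0.37
clip tool x,y 3.99 -0.4
```

```bash
python3 -m handwheel '5 1.4 -0.4 3 0;5 0 0 4 0;5 0 0 3 0;5 0 0 1.5 0;5 0 0 0.8 0;5 0 0 0 0' && python3 -m handwheel '2 0 0 0 0;2 0 0 0 0;2 0 0 0 0;2 0 0 0 0;2 0 0 0 0;2 0 0 0 0'
```

```text
clock: 6.8
tcp_pos: [0.5801, -0.0357, 0.0779]
orientation: [-3.141, -0.0, 1.757]
contact_force: [0.6, -0.5, 0.2]
opening: 0.0501
gripper_force: 0.0
clock: 7.4
tcp_pos: [0.581, -0.0363, 0.0795]
orientation: [3.14, -0.0, 1.756]
contact_force: [-0.8, 0.3, 6.6]
opening: 0.0273
gripper_force: 58.8
```

```bash
python3 -m handwheel '2 0 0 -0.2 0;2 0 0 0 0'
python3 - <<'E'
from h import *
w=grab_frame("wrist");np.save("w.npy",w,allow_pickle=True)
a=proj(w,(.576,.01,.08)).round().astype(int);print(proj(w,(.5724,.0455,.1015)))
x,y=max(a[0]-80,0),max(min(a[1]-60,264),0);print(x,y);save(w,"i.png",(x,y,x+160,y+120),5)
E
```

```text
clock: 7.6
tcp_pos: [0.5805, -0.0362, 0.081]
orientation: [3.141, -0.0, 1.757]
contact_force: [0.6, 0.3, -0.3]
opening: 0.0274
gripper_force: 59.1
[266.89668291  78.67137749]
178 99
```

View pics/i.png

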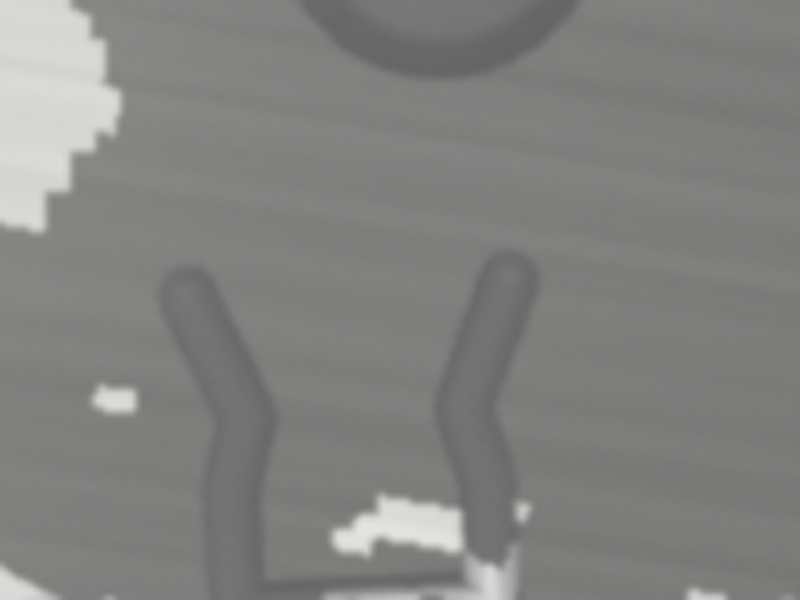

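The clip is held: tips at (188,293) and (511,277), roots at (235,580) and (492,560), spindle edge bottom at (440,77). It is still left of the spindle line.

Run:
```python
from h import *
w=np.load("w.npy",allow_pickle=True).item()
A=np.array
P=lambda u,v,z:back(w,(178+u/5,99+v/5),z)[:2]
s=get_state();y=s["orientation"][2];t=s["tcp_pos"][:2];X=A([np.cos(y),np.sin(y)]);Y=A([np.sin(y),-np.cos(y)])
T=lambda p:A([(p-t)@X,(p-t)@Y])*100
for z in(.079,.081):
  tip=(P(188,295,z)+P(511,279,z))/2;r=(P(235,570,z)+P(492,560,z))/2
  d=T(tip)-T(r);print("tip",T(tip),"root",T(r),"ang to tool x deg",np.degrees(np.arctan2(d[1],d[0])),"width",np.linalg.norm(P(188,295,z)-P(511,279,z)))
g=cv2.cvtColor(w["frame"],cv2.COLOR_RGB2GRAY)
c=cv2.HoughCircles(cv2.resize(g[30:130,200:330],None,fx=4,fy=4,interpolation=cv2.INTER_CUBIC),cv2.HOUGH_GRADIENT,1.5,200,param1=60,param2=20,minRadius=80,maxRadius=150)
print(c)
if c is not None:
  u=c[0,0,:2]/4+[200,30];print(u,c[0,0,2]/4)
  for z in(.09,.1015):print("axis",T(back(w,u,z)[:2]))
print("axis prior",T(A([.5724,.0455])), "edge",T(P(440,77,.1015)))
```

```text
tip [ 4.74960671 -0.06712279] root [1.79151883 0.07240137] ang to tool x deg -2.700469225256159 width 0.03247958312488949
tip [ 4.78010593 -0.0648421 ] root [1.86289964 0.0727538 ] ang to tool x deg -2.7004692252565605 width 0.03203070634583163
None
axis prior [8.17054351 0.72071356] edge [6.81043056 0.70419206]
```

```bash
python3 -m handwheel '2 0 0.9 0.07 0;2 1.7 -0.08 0 0;2 1.6 -0.07 0 0;2 0 0 0 0'
python3 - <<'E'
from h import *
w=grab_frame("wrist");np.save("w.npy",w,allow_pickle=True)
x,y=186,104;save(w,"j.png",(x,y,x+160,y+120),5);print(proj(w,(.5724,.0455,.1015)))
E
```

```text
clock: 8.05
tcp_pos: [0.5818, 0.0003, 0.0797]
orientation: [3.141, -0.001, 1.759]
contact_force: [-0.8, 1.5, 4.3]
opening: 0.0271
gripper_force: 59.5
[247.2296077  167.99065272]
```

View pics/j.png

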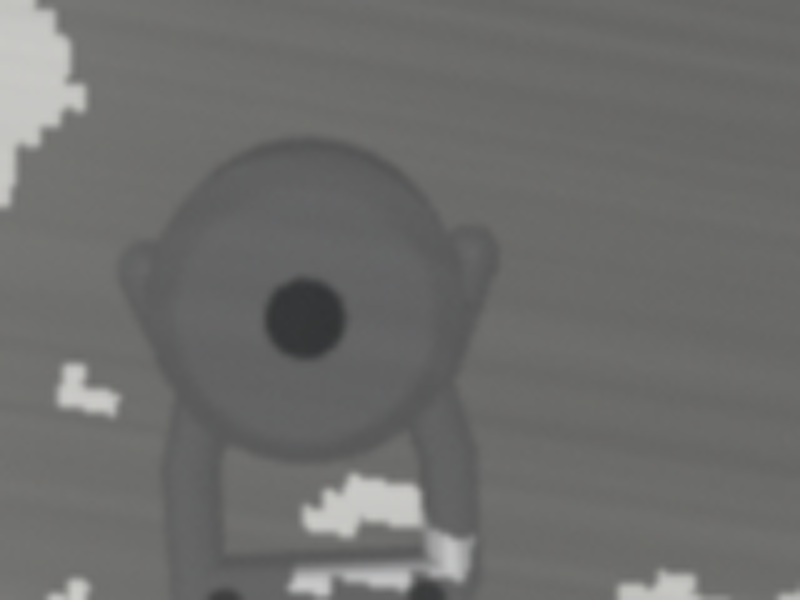

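Well lined up: spindle centre at (305,318) lies between the jaws, with tips at (140,262) and (475,250). Now I push in.

```bash
python3 -m handwheel '2 0.7 -0.03 -0.05 0;2 0.5 -0.03 0 0'; python3 -m handwheel '2 0.4 -0.02 0 0;2 0.3 -0.01 0 0;2 0 0 0 0';python3 -m handwheel '2 0.2 0 0 0;2 0.2 0 0 0;2 0 0 0 0'
```

```text
clock: 8.3
tcp_pos: [0.5789, 0.0098, 0.0801]
orientation: [3.141, 0.0, 1.757]
contact_force: [3.8, -3.5, -0.1]
opening: 0.0274
gripper_force: 59.3
clock: 8.6
tcp_pos: [0.577, 0.0172, 0.08]
orientation: [-3.141, -0.001, 1.757]
contact_force: [1.6, 2.3, -1.2]
opening: 0.0271
gripper_force: 59.1
clock: 8.9
tcp_pos: [0.5764, 0.0196, 0.0802]
orientation: [3.142, 0.001, 1.756]
contact_force: [3.8, -2.1, -0.5]
opening: 0.0274
gripper_force: 59.3
```

```bash
python3 -m handwheel '2 0.2 0 0 0;2 0 0 0 0'; python3 -m handwheel '2 0.2 0 0 0;2 0 0 0 0'
```

```text
clock: 9.1
tcp_pos: [0.5763, 0.02, 0.0803]
orientation: [3.141, 0.002, 1.755]
contact_force: [4.0, -10.9, -0.4]
opening: 0.0273
gripper_force: 59.4
clock: 9.3
tcp_pos: [0.5762, 0.0203, 0.0804]
orientation: [3.141, 0.004, 1.754]
contact_force: [6.9, -18.9, -0.2]
opening: 0.0272
gripper_force: 59.6
```

```bash
python3 -m handwheel '2 -0.3 0 0 0;5 0 0 0 0;5 0 0 0 0;5 0 0 0 0;5 -2 0 -2 0;5 -3 0 -4 0;0 -3 0 -4 0;0 0 0 0 0'
python3 - <<'E'
from h import *
w=grab_frame("wrist");np.save("w.npy",w,allow_pickle=True)
a=proj(w,(.5724,.0455,.09)).round().astype(int)
x,y=a[0]-64,max(a[1]-40,0);print(x,y);save(w,"k.png",(x,y,x+128,y+96),6)
E
```

```text
clock: 10.1
tcp_pos: [0.5933, -0.0623, 0.1853]
orientation: [3.135, 0.002, 1.752]
contact_force: [0.4, 0.8, -0.0]
opening: 0.0217
gripper_force: 0.0
184 15
```

View pics/k.png

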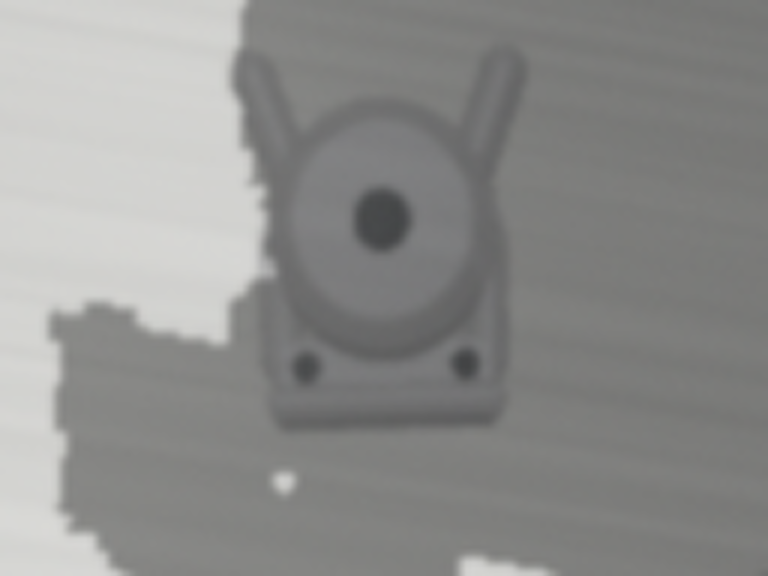

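The clip encloses the spindle: tips at (252,62) and (505,60) past it, saddle holes at (306,367) and (466,363), spindle centre at (381,219). I now check the depth numerically and measure the stud and pointer with the networks and image processing, as all ten views are used.

Run:
```python
from h import *
w=np.load("w.npy",allow_pickle=True).item()
P=lambda u,v,z:back(w,(184+u/6,15+v/6),z)[:2]
ax=P(381,219,.1015);tip=(P(252,64,.08)+P(505,62,.08))/2
h=(P(306,367,.083)+P(466,363,.083))/2
print("axis",ax,"tip-axis",np.linalg.norm(tip-ax),"hole-axis",np.linalg.norm(h-ax),"tip-hole",np.linalg.norm(tip-h))
d=tip-h;d/=np.linalg.norm(d);print((tip-ax)@d,(tip-ax)@np.array([-d[1],d[0]]))
```

```text
axis [0.57229622 0.04573586] tip-axis 0.021910855587418503 hole-axis 0.014217179147178675 tip-hole 0.0361266293004237
0.021910302523869864 -0.0001556787885698643
```

Seated: the tip is 21.9 mm past the axis, against 21 nominal. Next is the stud, at about (0.561, 0.151).

```bash
python3 -m handwheel '4 4.3 0.1 0 0;4 4.3 0.1 0 0;4 4.3 0.1 0 0;4 4.3 0.1 0 0;4 4.3 0.2 0 4;4 0 0 0 0;4 0 0 3 0;4 0 0 0 0'
python3 - <<'E'
from h import *
s=get_state();y=s["orientation"][2];t=s["tcp_pos"];A=np.array;X=A([np.cos(y),np.sin(y)]);Y=A([np.sin(y),-np.cos(y)])
d=A([.5607,.1511])-t[:2];print(np.degrees(y),"to stud tool cm",d@X*100,d@Y*100,s["joints"].round(2))
E
```

```text
clock: 10.95
tcp_pos: [0.5545, 0.1555, 0.1468]
orientation: [-3.136, 0.002, 1.689]
contact_force: [-1.4, -0.6, -0.4]
opening: 0.04
gripper_force: 0.0
96.77611520576697 to stud tool cm -0.5077087871426045 0.5614528921944515 [-0.88  0.42  0.63  1.94 -0.32  0.89  0.03]
```

```bash
python3 -m handwheel '4 -0.5 0.55 2 0;4 0 0 2.5 0;4 0 0 1.5 0;4 0 0 0.8 0;4 0 0 0 0' && python3 -m handwheel '0.3 0 0 0 0;0.3 0 0 0 0;0.3 0 0 0 0;0.3 0 0 0 0;0.3 0 0 0 0;0.3 0 0 0 0'
```

```text
clock: 11.45
tcp_pos: [0.5628, 0.1503, 0.0816]
orientation: [-3.14, 0.001, 1.687]
contact_force: [-0.1, 1.8, -0.4]
opening: 0.0399
gripper_force: 0.0
clock: 12.05
tcp_pos: [0.5637, 0.1509, 0.0827]
orientation: [3.14, -0.001, 1.687]
contact_force: [0.2, 0.6, 5.5]
opening: 0.0059
gripper_force: 59.0
```

```bash
python3 -m handwheel '0.3 0 0 -0.1 2;0.3 -0.1 -1.47 0 -8;0.3 -0.1 -1.47 0 -8;0.3 -0.1 -1.47 0 -8;0.3 -0.1 -1.47 0 -8;0.3 0 0 0 0'
python3 - <<'E'
from h import *
s=get_state();t=s["tcp_pos"][:2]-np.array([.5723,.0457]);print(np.hypot(*t),np.degrees(np.arctan2(t[1],t[0])),np.degrees(s["orientation"][2]),s["joints"].round(2),s["moment"])
E
```

```text
clock: 12.65
tcp_pos: [0.5073, 0.1293, 0.0833]
orientation: [-3.141, -0.001, 2.212]
contact_force: [-1.5, 2.0, 1.2]
opening: 0.0059
gripper_force: 59.0
0.10594432277758174 127.86866190250635 126.71216835603059 [-0.74  0.41  0.45  2.09 -0.27  0.7   0.53] [0.415668   0.40608168 0.05603414]
```

```bash
python3 -m handwheel '0.3 -0.1 -1.47 0 -8;0.3 -0.1 -1.47 0 -8;0.3 -0.1 -1.47 0 -8;0.3 -0.1 -1.47 0 -8;0.3 -0.1 -1.47 0 -8;0.3 -0.1 -1.47 0 -8;0.3 0 0 0 0'
python3 - <<'E'
from h import *
s=get_state();t=s["tcp_pos"][:2]-np.array([.5723,.0457]);print(np.hypot(*t),np.degrees(np.arctan2(t[1],t[0])),np.degrees(s["orientation"][2]),s["joints"].round(2),s["moment"])
E
```

```text
clock: 13.35
tcp_pos: [0.4664, 0.0539, 0.0832]
orientation: [-3.141, -0.001, 3.044]
contact_force: [-3.4, -0.7, 1.5]
opening: 0.0061
gripper_force: 59.2
0.1062189198341022 175.55259829532275 174.4249759041466 [-0.49  0.31  0.28  2.2  -0.14  0.65  1.36] [-0.07502088  0.6724245   0.16853364]
```

```bash
python3 -m handwheel '3 0 0 0 0;3 0 0 0 0;3 0 0 0 0;3 0 0 -3 0;3 -1 0 -4 0;0 -4 0 -4 0;0 0 0 0 0;0 0 0 0 0'
python3 - <<'E'
from h import *
w=grab_frame("wrist");np.save("w.npy",w,allow_pickle=True);cv2.imwrite("pics/l.png",w["frame"][:,:,::-1])
ax=(.5723,.0457)
for a in(175.5,195):
  c,s_=np.cos(np.radians(a)),np.sin(np.radians(a));print(a,"stud",proj(w,(ax[0]+.106*c,ax[1]+.106*s_,.092)),"ptr",proj(w,(ax[0]+.12*c,ax[1]+.12*s_,.067)))
print("axis",proj(w,(*ax,.1015)))
u,v=proj(w,(ax[0]+.125*np.cos(np.radians(195)),ax[1]+.125*np.sin(np.radians(195)),.067)).astype(int)
g=cv2.cvtColor(w["frame"],cv2.COLOR_RGB2GRAY)
print(u,v);np.set_printoptions(linewidth=400)
for r in range(v-22,v+24,1):print(r,"".join("@%#*+=-:. "[min(9,int(x)//26)] for x in g[r,u-45:u+45]))
E
```

```text
clock: 14.15
tcp_pos: [0.5122, 0.0516, 0.1888]
orientation: [3.141, 0.001, 3.047]
contact_force: [-1.4, 0.3, -1.2]
opening: -0.0
gripper_force: 0.0
175.5 stud [249.18531369 140.26436836] ptr [249.06836025 121.49503394]
195 stud [206.40796782 148.43843428] ptr [204.45555782 130.16854282]
axis [251.31088923 262.08528318]
202 124
102 ########***+**++=--:::................................:::::...............................
103 ######*****++=--:::.................................:--====-:...::::--:::.................
104 #####****++=--:::..........    ..................::.::-=++*+=-:--======--.................
105 ##****++=--:::..........      ................::--:.:::=+***+===========--:...............
106 ****+==-::::.........        ...............:-===-:.:::-++***+============:...............
107 *++=--:::.........            ...........::-==++=-:..::-++***++===========-...............
108 =--:::.........               ........::-===+++++-:..::=+++***+===========-:..............
109 -:::........                  ......:-===++++++++=-:::-=+++***+============:..............
110 :......
[... 2898 characters left out ...]
+++++++++++++++++++==-:::::::::::::
141                           .....:..................:-==+++++++++++++++++++++==-::::::::::::
142 .                        ....::..................:--==++++++++++++++++++++++=-::::::::::::
143 ..            .         ...:::..................::-==++++++++++++++++++++++++=-:::-:::::::
144 ..           ...       ...::....................:-==+++++++++++++++++++++++++==-:::::.::::
145 ...          ...     ....::.....................:-==++++++++++++++++++++++++++=-::::...:::
146 ...       .....     ...:........................:-=+++++++++++++++++++++++++++=-::::....::
147 :...     ....     ....:........................::==++++++++++++++++++++++++++++=-::::.....
```

Run:
```python
from h import *
w=np.load("w.npy",allow_pickle=True).item();g=cv2.cvtColor(w["frame"],cv2.COLOR_RGB2GRAY)
for r in range(40,300,5):print(r,"".join("@%#*+=-:. "[min(9,int(x)//26)] for x in g[r,80:430:3]))
b=(g>130).astype(np.uint8)
fr=[(c,int(np.argmax(b[40:200,c]))+40) for c in range(100,300,8)];print(fr)
for o in outline_of(w,"carousel")[:2]:print(o["conf"],o["box"])
for o in outline_of(w,"pointer_tip")[:2]:print("ptr",o["conf"],o["box"])
```

```text
40 %@@%%%%%%%%%%%%%%%%%%%%%%%%%%%%%%%%%%%%%%%%%%%%%%%%%%%%%%%%%%****##%%%%%%%%%%%%%%%%%%%%@%@@%%@%@@@@@%**======--=-====
45 %%%%%%%%%%%%%%%%%%%%%%%%%%%%%%%%%%%%%%%%%%%%%%%%%%%%%%%%%%%%#****#%%%%%%%%%%%%%%%@@%@@%%@%@@%@@%@@%@%**=======-::-===
50 %%%%%%%%%%%%%%%%%%%%%%%%%%%%%%%%%%%%%%%%%%%%%%%%%%%%%%%%%%%%****##%%%%%%%%%%%%%%@%%@@%%%@%@%@@@@@%%%%**=======-::-===
55 %%%%%%%%%%%%%%%%%%%%%%%%%%%%%%%%%%%%%%%%%%%%%%%%%%%%%%%%%%%%****#%%%%%%%%%%%%%%@%%%%%%@@%%@@%%%@@@@@%**========::-===
60 %%%%%@%%%%%%%%%%%%%%%%%%%%%%%%%%%%%%%%%%%%%%%##########%%%%%%%%%%%%%%%%%%%%%%%@%%%@%%@@%%@@@@%%%@@%@%**========:::===
65 @%@%%%%%%%%%%%%%%%%%%%%%%%%%%%%%%%%%%######################%%%%%%%%%%%%%%%%%%%%%@%%%@%@@@@%%%%%%@%@%%**========-.:==-
70 @%@@@@%%%%%%%%%%%%%%%%%%%%%%%%%%%###########################%%%%%%%%%%%%%%%%%%%%%%%@%@%%%@@%%%@%@@@@%**========-::---
75 %@%%%%%%%%%%%%%%%%%%%%%%%%%%##########################+-::-*##%%%%%%%%%%%%%%%%%%%%%@%%%@%%@%%%%@%@%%%**+=----===::---
80 %@%%%%%%%%%%%%%%%%%%%%%%%#######################**=::.....:-##%%%%%%%%%%%%%%%%%%%%%%%%%@%@%%%%@%%%@%%**==--------:---
85 %%%@%%%%
[... 4888 characters left out ...]
%%%%##%%#######################%%%%%%%%%%%%%%%%%%%%%###############******#*####**++++++************
290 %%%%%%%%%%%%%%%%%%%%%%%%%%%%%%#%%###########%%%%%%%%%%%%%%%%%%%%%%%%%%%%%%#######################++******************
295 %%%%%%%%##%@%%%%%%%%%%%%%%%%%%%#######%%%%%%%%%%%%%%%%%%%%%%%%%%%%%%%%%%%%%######################%%#*****************
[(100, 40), (108, 40), (116, 40), (124, 40), (132, 40), (140, 194), (148, 112), (156, 109), (164, 106), (172, 103), (180, 100), (188, 96), (196, 93), (204, 90), (212, 87), (220, 84), (228, 81), (236, 78), (244, 75), (252, 73), (260, 85), (268, 109), (276, 127), (284, 128), (292, 131)]
0.58 [133.0, 123.1, 371.0, 332.7]
ptr 0.84 [132.5, 74.6, 371.8, 333.9]
```

```bash
cat > m.py <<'E'
from h import *
from scipy.optimize import least_squares
def measure(w,zs=.070):
    g=cv2.GaussianBlur(cv2.cvtColor(w["frame"],cv2.COLOR_RGB2GRAY),(3,3),0)
    b=((g>90)&(g<150)).astype(np.uint8)
    b=cv2.morphologyEx(b,cv2.MORPH_OPEN,cv2.getStructuringElement(cv2.MORPH_ELLIPSE,(7,7)))
    S=[]
    for c in cv2.findContours(b,cv2.RETR_EXTERNAL,cv2.CHAIN_APPROX_NONE)[0]:
        A=cv2.contourArea(c)
        if len(c)<20 or A<150: continue
        (x,y),(p,q),_=cv2.fitEllipse(c)
        if A/(cv2.contourArea(cv2.convexHull(c)))>.93 and min(p,q)/max(p,q)>.7 and max(p,q)<45: S.append((x,y,p,q))
    W=np.array([back(w,s[:2],zs)[:2] for s in S])
    return g,S,W
def fit(W,ax0,th0):
    # axis and stud angle; seats at stud+15+30k
    def res(p):
        d=W-p[:2];a=np.arctan2(d[:,1],d[:,0]);k=np.round((np.degrees(a-p[2])-15)/30)
        aa=p[2]+np.radians(15+30*k);m=p[:2]+.098*np.c_[np.cos(aa),np.sin(aa)];return (W-m).ravel()
    r=least_squares(res,[*ax0,th0],loss="soft_l1",f_scale=.002);return r.x,res(r.x).reshape(-1,2)
def edgeline(w,g,cols,r0,r1,z,th=140):
    pts=[]
    for c in cols:
        v=g[r0:r1,c].astype(float);i=np.argmax(v>th)
        if i>0:pts.append(back(w,(c,r0+i-1+(th-v[i-1])/(v[i]-v[i-1])),z)[:2])
    pts=np.array(pts);m=pts.mean(0);u,s,vt=np.linalg.svd(pts-m);return m,vt[0],s[1]/np.sqrt(len(pts))
E
python3 - <<'E'
from m import *
w=np.load("w.npy",allow_pickle=True).item()
g,S,W=measure(w)
print(np.array(S).round(1))
ax=np.array([.5705,.0465]);d=np.hypot(*(W-ax).T);W=W[abs(d-.098)<.012];print(len(W))
p,r=fit(W,ax,np.radians(176));print("axis",p[:2],"stud deg",np.degrees(p[2]),"res mm",(r*1e3).round(1).tolist())
m,u,e=edgeline(w,g,range(156,250,3),60,125,.048);n=np.array([-u[1],u[0]]);n*=np.sign((m-p[:2])@n)
print("front normal deg",np.degrees(np.arctan2(n[1],n[0]))%360,"dist",(m-p[:2])@n,"rms",e)
for q in((209.5,127.3),(204,127),(198,110.75)):
  t=back(w,q,.067)[:2]-p[:2];print(q,np.hypot(*t),np.degrees(np.arctan2(t[1],t[0]))%360)
sc=[back(w,q,.06)[:2] for q in((187,115.5),(209,106))];t=sc[1]-sc[0];print("screw normal",np.degrees(np.arctan2(t[1],t[0]))+90)
a=g[98:134,175:235];a=cv2.resize(a,None,fx=2,fy=1.5,interpolation=cv2.INTER_CUBIC)
for r in a:print("".join("@%#*+=-:. "[min(9,max(0,(int(x)-60)//18))] for x in r))
E
```

```text
[[156.6 268.4  19.6  27.2]
 [345.4 267.3  23.   26.2]
 [152.3 223.7  25.4  28.7]
 [347.9 222.4  22.8  28.1]
 [174.6 179.   27.4  29.5]
 [221.1 150.6  29.2  30.1]
 [277.6 149.7  29.8  30.7]
 [500.4 136.7  28.6  39.2]]
7
axis [0.57211399 0.04483088] stud deg 175.0739738827764 res mm [[-1.3, -0.8], [-0.5, 1.7], [0.7, -0.3], [1.1, -0.0], [0.4, -0.3], [-0.1, -0.1], [-0.4, 0.2]]
front normal deg 194.1573513452362 dist 0.15327181007730675 rms 5.338749841220063e-05
(209.5, 127.3) 0.12048148779663939 192.15032135594268
(204, 127) 0.12229600405476757 194.3004314636335
(198, 110.75) 0.13698185166511315 194.1587080270284
screw normal 196.69092781330937
%%%%%%%%%%%###**+++==---:::::...........                                                                                
%%%%%%%%###***++===---::::...........                                                                                   
%%%%###***++===---::::.........                                                                                         
####***++===---::::.........                                                            
[... 5382 characters left out ...]
                                         .........::::::::::::.................................
                                                               .......::::::::::::::....................................
                                                            .......::::::::.............................::::............
                                                         .......:::::::..........................:::::::::::::..........
                                                       .......:::::...............:::::::::::::::::::::::::::::..:::::::
                                                     .......:::..................::::::::::::::::::::::::::::::::::---::
```

```bash
python3 -m handwheel '3 4 0 3 0;3 1 0 3 0;3 0 0 2 0;3 0 0 0 0'
python3 - <<'E'
from h import *
s=get_state();y=s["orientation"][2];t=s["tcp_pos"];A=np.array;X=A([np.cos(y),np.sin(y)]);Y=A([np.sin(y),-np.cos(y)])
d=A([.4664,.0539])-t[:2];print(np.degrees(y),"to stud tool cm",d@X*100,d@Y*100,(t[2]-.083)*100)
E
```

```text
clock: 14.7
tcp_pos: [0.4592, 0.0554, 0.106]
orientation: [-3.139, -0.005, 3.048]
contact_force: [0.2, -0.2, 1.0]
opening: 0.0301
gripper_force: 0.0
174.65111901881465 to stud tool cm -0.7275481731216239 -0.07995509745069292 2.297995644071714
```

```bash
python3 -m handwheel '3 -0.7 -0.05 1.3 0;3 0 0 1 0;3 0 0 0 0;0.3 0 0 0 0;0.3 0 0 0 0;0.3 0 0 0 0;0.3 0 0 0 0;0.3 0 0 0 0' && python3 -m handwheel '0.3 -0.1 -1.47 -0.05 -8;0.3 -0.1 -1.47 0 -8;0.3 0 -0.53 0 -2.9;0.3 0 0 0 0;0.3 0 0 0 0' && python3 -m handwheel '3 0 0 0 0;3 0 0 0 0;3 0 0 0 0;3 0 0 -3 0;3 -1 0 -4 0;0 -4 0 -4 0;0 0 0 0 0;0 0 0 0 0'
cat > n.py <<'E'
from m import *
import sys
w=grab_frame("wrist");np.save("w.npy",w,allow_pickle=True)
g,S,W=measure(w)
ax=np.array([.5722,.0452]);d=np.hypot(*(W-ax).T);W=W[abs(d-.098)<.012];print(len(W),np.array(S).round(1).tolist())
p,r=fit(W,ax,np.radians(194));print("axis",p[:2],"stud deg",np.degrees(p[2])%360,"res mm",(r*1e3).round(1).tolist())
c0=proj(w,(p[0]+.158*np.cos(p[2]),p[1]+.158*np.sin(p[2]),.048));print("front centre px",c0)
m,u,e=edgeline(w,g,range(int(c0[0])-32,int(c0[0])+32,3),20,int(c0[1])+25,.048);n=np.array([-u[1],u[0]]);n*=np.sign((m-p[:2])@n)
print("front normal deg",np.degrees(np.arctan2(n[1],n[0]))%360,"dist",(m-p[:2])@n,"rms",e)
q=proj(w,(p[0]+.125*np.cos(p[2]),p[1]+.125*np.sin(p[2]),.067));print("ptr centre",q)
for rr in(.106,.12,.135):print(rr,proj(w,(p[0]+rr*np.cos(p[2]),p[1]+rr*np.sin(p[2]),.092 if rr<.11 else .067)))
x,y=int(q[0])-30,int(q[1])-22;print("x0,y0",x,y)
a=cv2.resize(g[y:y+48,x:x+60],None,fx=2,fy=1,interpolation=cv2.INTER_CUBIC)
for i,r in enumerate(a):print("%3d "%(y+i)+"".join("@%#*+=-:. "[min(9,max(0,(int(v)-60)//18))] for v in r))
E
python3 n.py
```

```text
clock: 15.5
tcp_pos: [0.4686, 0.0546, 0.0857]
orientation: [3.141, -0.0, 3.048]
contact_force: [-2.9, -0.6, 5.1]
opening: 0.0054
gripper_force: 59.0
clock: 16.0
tcp_pos: [0.4715, 0.02, 0.0861]
orientation: [-3.141, 0.001, -2.908]
contact_force: [3.8, -0.1, -1.2]
opening: 0.0053
gripper_force: 58.8
clock: 16.8
tcp_pos: [0.5154, 0.031, 0.1917]
orientation: [3.142, 0.001, -2.905]
contact_force: [-0.7, 0.4, -0.4]
opening: 0.0002
gripper_force: 0.0
6 [[159.6, 266.4, 20.6, 27.0], [154.9, 221.2, 25.3, 28.4], [498.9, 217.1, 30.0, 38.2], [176.8, 176.6, 27.0, 29.7], [325.9, 174.0, 27.3, 29.7], [222.8, 148.4, 28.7, 29.6], [278.7, 147.5, 29.0, 30.0]]
axis [0.57214061 0.04491391] stud deg 194.35563874134766 res mm [[-0.3, -0.6], [0.6, 0.1], [0.3, -0.1], [-0.4, 0.5], [0.0, -0.0], [-0.2, 0.1]]
front centre px [249.6890303   76.06586109]
front normal deg 194.08944557098218 dist 0.15362835886253678 rms 4.8284310140519556e-05
ptr centre [250.16341877 113.40496591]
0.106 [250.41407827 137.5914803 ]
0.12 [250.24769641 119.19685198]
0.135 [249.99211341 101.63219769]
x0,y0 220 91
 91                      
[... 5274 characters left out ...]
....::::--------::----===+++++++++===---::::....::::::::::---===+++++++++++
134 +++++++++++++++====----::::::::::...............:::::--::::::::::::--==++++**++++++===-----::::::::---===++++***********
135 ++***********++++++====---:::::::::.............:::::::::::...:::::::--==++*****+++++++====--::::---==+++***************
136 ******************+++++===--:::::::::...........:::::::::.....:::::::::-=++******++++++++==--::--===+++*****************
137 *********************++++===--::::::::.........:::::::::....:::::::::::-=++******+++++++==------=++++*******************
138 ************************++++=--::::::::.........::::::::..:::::::::::::-=++******+++++++==----==++**********************
```

Run:
```python
from m import *
w=np.load("w.npy",allow_pickle=True).item();g=cv2.cvtColor(w["frame"],cv2.COLOR_RGB2GRAY).astype(float)
p=np.array([.57214,.04491])
def ang(u,v,z):
  t=back(w,(u,v),z)[:2]-p;return round(np.degrees(np.arctan2(t[1],t[0]))%360,2),round(np.hypot(*t)*1e3,1)
for r in range(113,120):
  x=g[r,235:262];k=np.clip(215-x,0,None);k[20:]=0;j=np.argmax(k);c=(np.arange(27)*k)[max(0,j-3):j+4].sum()/k[max(0,j-3):j+4].sum()+235;print(r,"darkest",235+j,round(c,2),ang(c,r,.067),g[r,244:262].astype(int))
# screws: bright inside block rows 96..103
for lo,hi in((236,246),(260,269)):
  b=g[97:104,lo:hi];k=np.clip(b-150,0,None);yy,xx=np.mgrid[97:104,lo:hi];u,v=(k*xx).sum()/k.sum(),(k*yy).sum()/k.sum();print("screw",u,v,ang(u,v,.065))
print(g[106,230:285].astype(int));print(g[100,230:275].astype(int))
for r in range(126,156,2):print(r,g[r,238:264].astype(int))
```

```text
113 darkest 252 251.52 (np.float64(193.8), np.float64(125.3)) [225 211 182 148 131 128 127 126 125 125 126 126 128 131 141 146 147 147]
114 darkest 251 251.11 (np.float64(193.97), np.float64(124.5)) [229 225 211 181 148 131 127 126 126 126 131 143 152 148 147 148 147 147]
115 darkest 251 251.22 (np.float64(193.93), np.float64(123.6)) [230 229 225 211 181 148 130 126 127 134 154 184 197 182 167 153 147 147]
116 darkest 251 251.37 (np.float64(193.87), np.float64(122.8)) [230 230 229 225 211 182 148 131 134 156 189 214 221 214 200 167 149 147]
117 darkest 251 251.39 (np.float64(193.86), np.float64(121.9)) [230 230 230 230 226 212 183 154 158 190 215 226 227 225 214 185 166 153]
118 darkest 251 251.4 (np.float64(193.86), np.float64(121.0)) [230 230 230 230 230 226 213 193 196 215 226 228 228 227 223 213 199 165]
119 darkest 235 nan (np.float64(nan), np.float64(nan)) [230 230 230 230 230 230 226 221 221 226 229 228 228 227 226 221 205 168]
screw 239.49060542797494 99.29784272790536 (np.float64(198.23), np.float64(137.5))
screw 262.6528925619835 99.0954169797145 (np.float64(189.66), np.flo
[... 1455 characters left out ...]
15 210 202 198 194 188 181 182 189 191 181
 185 201 205 203 198 193 193 183]
146 [155 182 193 194 183 165 186 213 218 218 218 217 214 211 212 216 217 216
 217 217 217 215 206 197 187 165]
148 [147 177 192 196 187 180 204 213 213 213 213 213 213 213 213 213 213 213
 213 212 213 212 207 199 188 166]
150 [151 181 194 194 185 188 208 215 215 215 215 215 215 215 215 214 214 214
 215 215 214 214 211 203 192 169]
152 [157 185 195 194 194 210 216 216 217 217 216 216 216 216 216 216 216 216
 215 216 216 215 212 205 195 179]
154 [172 190 196 195 198 212 218 218 218 218 218 218 218 218 218 218 218 217
 218 218 218 217 214 206 196 188]<stdin>:7: RuntimeWarning: invalid value encountered in scalar divide
```

```bash
python3 -c "
from cell import *;print(job_done())"
```

```text
the job is handed in; nothing more can be done
None
```

The job is handed in: the carousel is pressed home, the clip is snapped into the groove, and the stud stands within about 0.4° of the pointer by the camera measurements. The gripper is released and clear at 17 s, and I touched nothing else on the bench.

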